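Pull the snug cap off the control box

TASK

Take the stirrup puller by its wooden grip, slide its two lips fully home under the flange of the round cap on the control box (until the flange meets the puller's back plate), and pull straight up until the cap pops off its collar. It sits snugly in greased jaws that give way slowly and it cracks at about 20 newtons, so build the pull up gently and let it creep off. Carry the cap away in the puller and stand the puller upright, with the cap still in it, on the floor of the empty end of the steel tray. Keep the puller upright, never press hard with it on the box, cap or tray, never touch the cap with the fingers, and leave the switch, the lamp and everything else alone.

Things in the scene. Friction and masses are not known exactly. Their poses are not given: they have to be found in the camera images.
- puller_grip (a point): centre of the puller's wooden grip, 73 mm above its soles. The grip is 14 mm thick along x, 30 mm wide along y, and spans 48 to 94 mm above the soles. Axes as puller. Just below the grip is a bridge plate (42 to 48 mm above the soles), 51 mm wide, x = -23 to +15 mm.
- puller_seat (a point): point on the puller's axis level with the top of its lips, 16 mm above the soles. Each side plate has an inward lip 4 mm thick (12 to 16 mm above the soles); the slot between the lips is 23 mm wide, open at +x. The back plate's inner face is at x = -19 mm, so with the cap's flange against it the cap's axis is at this point. Clear height from the lips up to the bridge: 26 mm.
- cap_center (a point): centre of the snug cap: a round black knurled head, 30 mm wide, top 8 mm above this point, on a flange 38 mm wide and 4 mm thick, underside 8 mm below this point. About 80 g, z its axis, up. Below the flange a stud with an 11 mm wide foot reaches 14 mm down into the collar.
- collar_foot (a point): the same point as collar, on the panel
- box: the fixed grey control box, 124 (x) x 244 (y) x 50 mm, origin at the centre of its underside. Collar, switch and lamp stand in a row along its y axis, 75 mm apart, in any order.
- switch: toggle switch on the panel, steel, 26 mm wide, 36 mm high; origin at its foot on the panel
- lamp: pilot lamp on the panel, 28 mm wide, 18 mm high; origin at its foot on the panel
- collar: the fixed steel collar that holds the cap, 20 mm wide, 18 mm high; origin at its foot on the box's level panel (about 50 mm above the bench). x across the box, away from the robot; y along the box. The seated flange's underside is 18 mm above the panel: with the puller's soles on the panel its lips have 2 mm of play below the flange.
- cap: the same cap; origin on its axis at the flange's underside. The jaws inside the collar are stiffly greased: starting it takes about 4 to 6 N straight up, and the faster it is pulled the more it resists (about 3 N more per mm/s), so at 12 N it creeps up 1 to 2 mm a second and lets go within the first 7 mm; then the load drops. A side push makes it bind. After 15 mm it is clear of the collar. 
- puller: the puller, a loose aluminium stirrup, about 180 g, standing upright on its two side plates. Origin on its axis at the level of the soles; z up, +x its open mouth (the way it is pushed to hook the cap), y across. Side plates: inner faces at y = +-21.5 mm, outer +-25.5 mm, x = -23 to +15 mm, reaching from the bridge down to the soles.
- tray: fixed steel tray, 200 (x) x 130 (y) x 22 mm outside, plain steel, walls and floor 4 mm; origin at the centre of its underside. Its +x end holds the spare knob, its -x end (nearer the robot) is empty.
- tray_free (a point): point on the tray's inner floor in the middle of its empty end: 56 mm to the -x wall, 61 mm to each y wall
- spare: the tapered plain black knob 32 mm wide, 26 mm high, standing in the tray's far end (bystander)
- nut: brass hexagon nut 22 mm across, lying on the box's panel (bystander)
- screwdriver: screwdriver lying on the bench (bystander)
- offcut: wood offcut 50 x 110 x 22 mm lying on the bench (bystander)
- glue: white glue bottle 48 mm wide, 140 mm high (bystander)
- jar: glass jar with steel lid, 64 mm wide, 85 mm high (bystander)
- mug: white mug (bystander)
Not all that is in view belongs to the job. Leave any red look-alike of the puller alone.

How it is judged:
By the outcome, as a careful person would: the job done as asked, in the order asked, and still so for the second after the job is handed in, with the robot touching nothing.
It also fails if it takes over 72 s, if anything falls off the work surface, if the arm or the gripper's body presses on something with over 40 N, if the wrist force passes 120 N, or if a joint passes its speed limit or range.

ROBOT

A 6-joint arm with a two-finger parallel gripper is mounted at the origin on the work surface. World frame = base frame: x ahead of the robot, y to its left, z up, the work surface at z = 0. Lengths are in m, angles in rad, forces in N, time in s.
With the tool pointing down it reaches from about 0.325 to 0.775 m from the base axis. Payload 5.5 kg.
Tool frame: the origin (TCP) lies between the finger pads; the fingertips stand 25 mm ahead of it and the grasp point (between the pads) lies 6 mm ahead of it; y points along the fingers, x is the direction in which the jaws open and shut, and the axes are right-handed (so a half turn about y gives the same grasp; the last joint's range is limited). The gripper opens to 88 mm and grips with 3 to 60 N. Pads are 20 mm wide; open, the fingers measure 115 mm over their backs; the gripper's body (75 mm by 178 mm) begins 61 mm behind the grasp point.
Start: joints at [-0.057, 0.091, 1.231, -0, 1.82, -0.057], TCP at [0.6, -0, 0.248] pointing down, gripper open.
Joint ranges: [-2.87, 2.87], [-0.86, 2.18], [0.17, 2.46], [-1.51, 4.65], [0.06, 2.69], [-2.65, 2.65]. Speed limits (rad/s): [2.57, 2.57, 3.01, 3.14, 3.14, 3.14].

INTERFACE

Orientations are given as a unit quaternion [w, x, y, z].
In Python, from plant import state, viewer, robot gives the robot as it stands.
- The arm moves only by the tool drive_tool, never from a script. Its argument "series" is a list of rows, each a list of 7 numbers: the finger opening in cm, from 0 to 8.78, then the shift along the tool's x, y, z in cm, then the turn, a rotation vector about the tool's x, y, z in rad. In form: [[hand, x, y, z, ax, ay, az], ...]. A call has 1 to 5 rows; each row is the pose to reach, as a shift and turn from the pose measured when the call began, along the tool's axes at that moment; what a row does not reach only later rows make up. A row lasts 1/10 s, in which the tool goes at most 50 mm and 8.59 degrees, less where a joint would pass 70% of its speed; a pose out of reach is approached as far as the arm can. A call with a gripper value outside its range is refused whole. The fingers move at their own pace and stop on an object; "force" is the grip in N (left out, the last holds). Time passes only in rows, so rows that repeat a pose let the fingers close. It gives the time, the measured TCP pose, the force and the opening at its end, in the units of the state.
- state(): the state, without advancing time (a new reading comes with each control period).
- viewer.read_camera(name): name is "scene" or "side" or "wrist"; returns the picture (400x640x3 uint8, blue, green, red); there is no depth.
- viewer.calibration(name): a dict with "mtx" (3x3 intrinsics, pixels), "world_from_camera" (4x4, takes a point from camera to world coordinates). Camera axes: x right, y up, looking along -z (the intrinsics and any distortion apply to the point x, -y, -z); pixel columns grow to the right and rows downward; lengths in m; the calibration is good to about 2 mm. A picture is of the moment at which its call begins: read the wrist's pose just before it. calibration takes no time and is no camera call; for the wrist camera it gives the pose at the moment of the call.
- robot.hand_in(): hands the job in, once; it reports no verdict.
The state is a dict: "t": time; "qpos": joint angles; "qd": joint speeds; "joint_torque": joint torques, N m; "eef_pos": TCP position; "eef_rot": TCP orientation; "wrist_force": force on the tool from outside, world axes, zero at the start; "wrist_torque": the same for the moment, N m; "opening": finger opening in m.
Only numpy, scipy, OpenCV 4.12 (cv2) and the standard library are available. Lean on these libraries where they do the work, as an engineer would, in place of code of your own. Each camera call takes 0.05 s, during which the arm holds its last target. There are 200 camera calls.

## Working session

There is one attempt and no reset: what is moved stays moved. The work goes in short steps, Python scripts to look and compute and a tool call to move; the robot and the scene stay as the last step left them, time stands still between calls to the robot, and variables do not carry over. Pictures are saved under pics/ and viewed, on a budget of 10 in all, crops included, one or two more only if the job needs it, and the job is handed in when it is done.

Besides the shell and the picture viewer there is one more tool, called after "Emit:" in YAML: its name, and indented under it one key for each argument. drive_tool: Moves the arm, as the interface text tells. Its arguments: {"type":"object","properties":{"series":{"type":"array","items":{"type":"array","items":{"type":"number"}}},"force":{"type":"number"}},"required":["series"]}

```bash
mkdir -p pics; ls; cat > h.py <<'E'
import numpy as np, cv2
from plant import state, viewer, robot
def snap(n,f):
    c=viewer.calibration(n); im=viewer.read_camera(n); cv2.imwrite(f'pics/{f}.png',im); np.savez(f'pics/{f}.npz',m=c['mtx'],T=c['world_from_camera']); return im
def ray(f,u,v):
    d=np.load(f'pics/{f}.npz'); r=np.linalg.inv(d['m'])@[u,v,1]; r=np.array([r[0],-r[1],-r[2]])
    return d['T'][:3,3], d['T'][:3,:3]@r
def plane(f,u,v,z):
    o,r=ray(f,u,v); return (o+r*(z-o[2])/r[2]).round(4)
def proj(f,p):
    d=np.load(f'pics/{f}.npz'); q=d['T'][:3,:3].T@(np.array(p)-d['T'][:3,3]); q=d['m']@[q[0],-q[1],-q[2]]; return (q[:2]/q[2]).round(1)
E
python3 - <<'E'
from h import *
s=snap('scene','s1'); w=snap('side','d1'); x=snap('wrist','w1')
print(viewer.calibration('scene')); print(viewer.calibration('side')['world_from_camera']); print(viewer.calibration('wrist')['world_from_camera']); print(state())
E
```

```text
pics
{'mtx': array([[518.86452137,   0.        , 331.79925016],
       [  0.        , 518.86452137, 206.85510802],
       [  0.        ,   0.        ,   1.        ]]), 'world_from_camera': array([[ 0.41183779, -0.56628764,  0.71393833,  1.49123013],
       [ 0.9111583 ,  0.2443617 , -0.33177993, -0.40286505],
       [ 0.01342369,  0.78715035,  0.61661506,  0.84323406],
       [ 0.        ,  0.        ,  0.        ,  1.        ]])}
[[ 0.97123001  0.14549859 -0.18852701  0.39045939]
 [-0.23739341  0.5287453  -0.81490661 -0.87874704]
 [-0.01888499  0.83621682  0.54807371  0.66282242]
 [ 0.          0.          0.          1.        ]]
[[ 9.99997991e-01 -8.36683632e-04  1.82164950e-03  5.99423586e-01]
 [ 3.00096699e-04  9.60974466e-01  2.76636921e-01  7.60389655e-02]
 [-1.98201624e-03 -2.76635819e-01  9.60972786e-01  3.83888428e-01]
 [ 0.00000000e+00  0.00000000e+00  0.00000000e+00  1.00000000e+00]]
{'t': 0.15, 'qpos': array([-5.66907646e-02,  9.16612180e-02,  1.23158804e+00, -2.74506836e-06,
        1.81979135e+00, -5.66725813e-02]), 'qd': array([ 0.0010852 , -0.00349613, -0.00216637,  0.00050978, -0.00119081,
        0.00022951]), 'joint_torque': array([ 1.35033202e-03, -4.47044814e+01, -4.06907630e+01,  6.99103042e-02,
        2.74600578e-02, -1.16549641e-04]), 'eef_pos': array([5.99817849e-01, 1.32369372e-05, 2.46793373e-01]), 'eef_rot': array([ 7.07134658e-01, -7.07078534e-01,  5.17825704e-04,  5.04491181e-04]), 'wrist_force': array([ 0.14357243, -0.47622193, -0.62752211]), 'wrist_torque': array([0.00462517, 0.0261809 , 0.03523226]), 'opening': 0.08792663844592408}
```

View pics/s1.png

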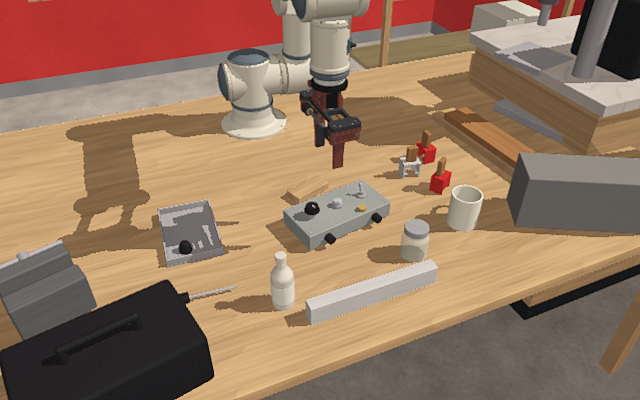

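View pics/d1.png

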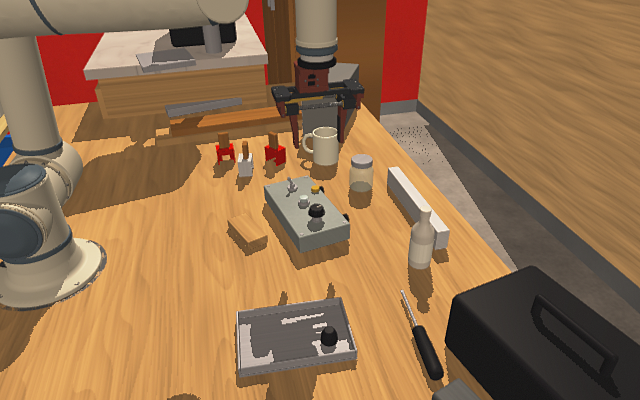

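```bash
python3 - <<'E'
from h import *
a=cv2.imread('pics/s1.png'); b=cv2.imread('pics/d1.png')
A=cv2.resize(a[125:205,380:460],(400,400),interpolation=2); B=cv2.resize(b[120:200,205:285],(400,400),interpolation=2)
cv2.imwrite('pics/c1.png',np.hstack([A,B]))
for f,u,v in [('s1',312,208),('d1',316,210)]: print('cap',plane(f,u,v,.084))
for f,u,v in [('s1',337,203),('d1',304,202)]: print('lamp',plane(f,u,v,.06))
for f,u,v in [('s1',411,154),('d1',245,148)]: print('grip',plane(f,u,v,.085))
E
```

```text
cap [ 0.5976 -0.0391  0.084 ]
cap [ 0.5797 -0.0457  0.084 ]
lamp [0.5754 0.0367 0.06  ]
lamp [0.5681 0.029  0.06  ]
grip [0.4856 0.3006 0.085 ]
grip [0.4619 0.3012 0.085 ]
```

View pics/c1.png

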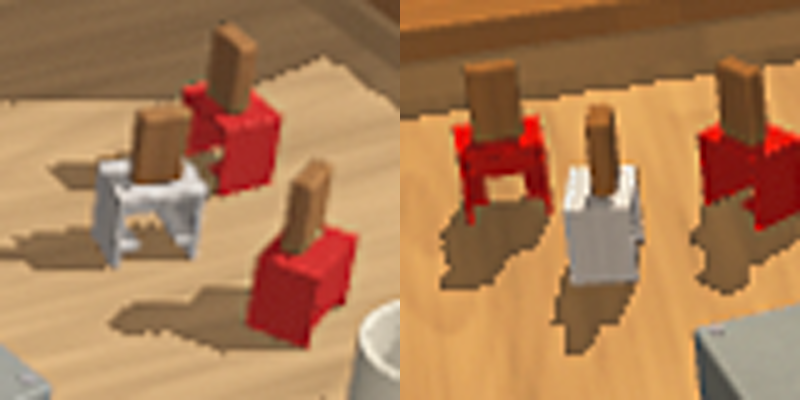

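View w1.

View pics/w1.png

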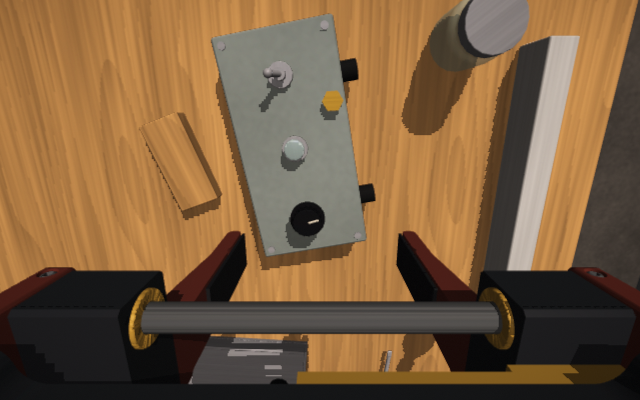

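```bash
cat >> h.py <<'E'
def tri(*obs):
    A=np.zeros((3,3));b=np.zeros(3);L=[]
    for f,u,v in obs:
        o,r=ray(f,u,v); r=r/np.linalg.norm(r); P=np.eye(3)-np.outer(r,r); A+=P;b+=P@o; L.append((P,o))
    x=np.linalg.solve(A,b); print('tri',x.round(4),'res mm',[round(1e3*np.linalg.norm(P@(x-o)),1) for P,o in L]); return x
E
python3 - <<'E'
from h import *
tri(('s1',412,153.6),('d1',245,150))
# grip top, plate bottom corners in side view: side plate bottom edge
print(plane('d1',205+572/5,0,0)) if 0 else None
print('plate bottom', plane('d1',205+(572-400)/5,120+283/5,0), plane('d1',205+(634-400)/5,120+280/5,0))
print('mouth feet', plane('s1',380+113/5,125+268/5,0), plane('s1',380+197/5,125+258/5,0))
for n,(u,v) in dict(red1s=(426.5,138),red2s=(441,164)).items(): print(n,plane('s1',u,v,.073))
E
```

```text
tri [0.4626 0.3199 0.069 ] res mm [np.float64(0.7), np.float64(0.7)]
plate bottom [0.4367 0.2973 0.    ] [0.4713 0.2912 0.    ]
mouth feet [0.476  0.2892 0.    ] [0.4863 0.3386 0.    ]
red1s [0.4124 0.3988 0.073 ]
red2s [0.5452 0.3603 0.073 ]
```

Emit:
drive_tool:
  series:
    - [8.78,-2.8,0,4,0,0.04,0]
    - [8.78,-5,0,8.5,0,0.08,0]
    - [8.78,-7,0,13,0,0.12,0]
    - [8.78,-9,0,17.5,0,0.16,0]
    - [8.78,-11,0,22,0,0.19,0]

```text
t: 0.65
eef_pos: [0.4886, 0.2215, 0.2467]
eef_rot: [-0.704, 0.704, -0.068, 0.067]
wrist_force: [0.3, -0.4, 0.5]
opening: 0.0879
```

```bash
python3 - <<'E'
from h import *
c=[plane('w1',u,v,.05) for u,v in [(212,38),(331,13),(366,239),(265,255)]]
print(c); ctr=np.mean(c,0); print(ctr)
for n,u,v,z in [('cap',307,218.5,.082),('lamp',293,149,.064),('nut',332,101,.055),('offcut',180,165,.022)]: print(n,plane('w1',u,v,z))
f=lambda a,b:np.degrees(np.arctan2(*(a-b)[1::-1]))
print(f(c[1],c[0]),f(c[2],c[3]),f(c[0],c[3])-90,f(c[1],c[2])-90)
s=state(); print(s['t'],s['eef_pos'],s['eef_rot'],s['wrist_force'])
E
```

```text
[array([0.4906, 0.1474, 0.05  ]), array([0.6082, 0.1692, 0.05  ]), array([ 0.6517, -0.0671,  0.05  ]), array([ 0.5311, -0.088 ,  0.05  ])]
[0.5704   0.040375 0.05    ]
cap [ 0.5839 -0.0302  0.082 ]
lamp [0.5694 0.0401 0.064 ]
nut [0.6098 0.088  0.055 ]
offcut [0.4296 0.0163 0.022 ]
10.501944543945193 9.8317190262089 9.76202896879171 10.430686678559297
0.65 [0.48864304 0.22146564 0.24671774] [-0.70383149  0.70387485 -0.06832481  0.06718005] [ 0.32158456 -0.35098105  0.4926848 ]
```

Emit:
drive_tool:
  series:
    - [8.78,-2.2,1,1,0,0,0]
    - [8.78,-4.5,3,1,0,0,0]
    - [8.78,-4.5,5,1,0,0,0]
    - [8.78,-4.5,5,1,0,0,0]

```text
t: 1.05
eef_pos: [0.4446, 0.2397, 0.1936]
eef_rot: [-0.703, 0.705, -0.07, 0.065]
wrist_force: [0.2, -0.0, -0.9]
opening: 0.0877
```

```bash
python3 - <<'E'
from h import *
s=state(); print(s['t'],s['eef_pos'],s['eef_rot'],s['wrist_force'])
im=snap('wrist','w2')
E
```

```text
1.05 [0.4445974  0.23973778 0.19359886] [-0.70290395  0.70487793 -0.06950214  0.06513518] [ 0.16410787 -0.00650072 -0.89504769]
```

View pics/w2.png

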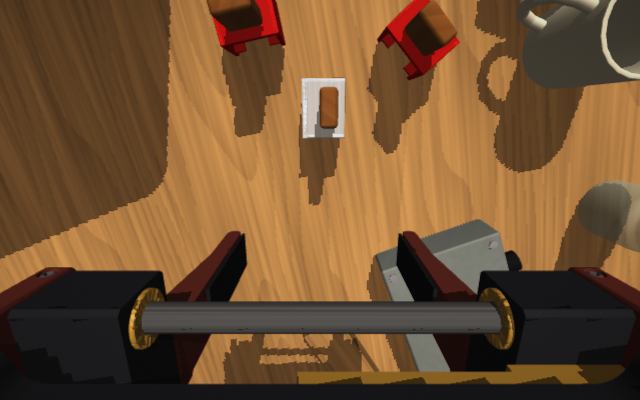

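```bash
python3 - <<'E'
from h import *
im=cv2.imread('pics/w2.png').astype(int)[60:150,290:360]
b,g,r=im[...,0],im[...,1],im[...,2]
m=((r-b<35)&(r>90)).astype(np.uint8)
c=max(cv2.findContours(m,0,2)[0],key=cv2.contourArea); rc=cv2.minAreaRect(c); print('bridge rect',rc,cv2.boxPoints(rc)+[290,60])
from scipy.spatial.transform import Rotation as R
s=state(); q=s['eef_rot']; M=R.from_quat(np.r_[q[1:],q[0]]).as_matrix(); print(M.round(4))
bp=cv2.boxPoints(rc)+[290,60]; W=np.array([plane('w2',u,v,.048) for u,v in bp]); print(W)
for i in range(4):
    d=W[(i+1)%4]-W[i]; print(np.linalg.norm(d).round(4),np.degrees(np.arctan2(d[1],d[0])).round(1))
ctr=W.mean(0); print('bridge ctr',ctr)
g=np.mean([plane('w2',u,v,.094) for u,v in [(320,87.5),(338,87.5),(338.5,128),(320,128)]],0); print('grip',g)
print('tool-frame delta grip', M.T@(np.r_[g[:2],.073]-s['eef_pos']))
E
```

```text
bridge rect ((33.0, 47.5), (59.0, 42.0), 90.0) [[302.  78.]
 [344.  78.]
 [344. 137.]
 [302. 137.]]
[[ 0.9817 -0.0043  0.1903]
 [-0.1903 -0.0013  0.9817]
 [-0.004  -1.     -0.0021]]
[[0.4465 0.3458 0.048 ]
 [0.4822 0.3389 0.048 ]
 [0.4737 0.2896 0.048 ]
 [0.4362 0.2968 0.048 ]]
0.0364 -10.9
0.05 -99.8
0.0382 169.1
0.0501 78.1
bridge ctr [0.45965  0.317775 0.048   ]
grip [0.464075 0.3165   0.094   ]
tool-frame delta grip [0.00413251 0.12225836 0.07921001]
```

Emit:
drive_tool:
  series:
    - [5,0.2,0,4,0,0,0]
    - [5,0.4,0,7.9,0,0,0]
    - [5,0.4,0,7.9,0,0,0]

```text
t: 1.4
eef_pos: [0.4653, 0.3193, 0.1951]
eef_rot: [-0.704, 0.704, -0.069, 0.065]
wrist_force: [-1.1, -1.0, 0.1]
opening: 0.0673
```

Emit:
drive_tool:
  series:
    - [5,0,4,0,0,0,0]
    - [5,0,8,0,0,0,0]
    - [5,0,10,0,0,0,0]
    - [5,0,10,0,0,0,0]

```text
t: 1.8
eef_pos: [0.4636, 0.3176, 0.0919]
eef_rot: [-0.702, 0.706, -0.071, 0.064]
wrist_force: [-0.6, 0.2, 0.3]
opening: 0.0499
```

```bash
cat >> h.py <<'E'
from scipy.spatial.transform import Rotation as R
def tool():
    s=state(); q=s['eef_rot']; return s,R.from_quat(np.r_[q[1:],q[0]]).as_matrix()
E
python3 - <<'E'
from h import *
s,M=tool(); print(s['t'],s['eef_pos'],s['opening'],s['wrist_force']); print(M.round(4)); print(M.T@(np.array([.4638,.3168,.081])-s['eef_pos']))
E
```

```text
1.8 [0.46364955 0.31759653 0.09189193] 0.049919866384023556 [-0.58618186  0.24960325  0.34573084]
[[ 0.9819 -0.0103  0.1892]
 [-0.1892 -0.0038  0.9819]
 [-0.0094 -0.9999 -0.0056]]
[ 0.00040072  0.01089272 -0.00069222]
```

Emit:
drive_tool:
  series:
    - [5,0,0.6,0,0.006,0,-0.009]
    - [5,0,1.1,0,0.006,0,-0.009]
    - [5,0,1.1,0,0.006,0,-0.009]

```text
t: 2.1
eef_pos: [0.4639, 0.3175, 0.0817]
eef_rot: [0.704, -0.703, 0.067, -0.068]
wrist_force: [-0.1, -0.1, -0.7]
opening: 0.0502
```

Emit:
drive_tool:
  series:
    - [1.0,0,0,0,0,0,0]
    - [1.0,0,0,0,0,0,0]
    - [1.0,0,0,0,0,0,0]
    - [1.0,0,0,0,0,0,0]
    - [1.0,0,0,0,0,0,0]
  force: 50

```text
t: 2.6
eef_pos: [0.464, 0.3176, 0.0818]
eef_rot: [0.704, -0.703, 0.067, -0.068]
wrist_force: [-1.4, 0.5, -1.5]
opening: 0.0136
```

```bash
python3 - <<'E'
from h import *
s,M=tool(); print(s['t'],s['eef_pos'],s['opening'],s['wrist_force']); print(M.round(4))
E
```

```text
2.6 [0.46395804 0.3175516  0.08178213] 0.013555919452218792 [-1.35891249  0.51921623 -1.46732406]
[[ 9.819e-01  9.000e-04  1.895e-01]
 [-1.895e-01  1.100e-03  9.819e-01]
 [ 7.000e-04 -1.000e+00  1.300e-03]]
```

Emit:
drive_tool:
  series:
    - [1,0,-1,0,0,0,0]
    - [1,0,-4,0,0,0,0]
    - [1,0,-7.5,0,0,0,0]
    - [1,0,-11,0,0,0,0]
    - [1,0,-11,0,0,0,0]

```text
t: 3.1
eef_pos: [0.4656, 0.3185, 0.1988]
eef_rot: [0.707, -0.701, 0.064, -0.071]
wrist_force: [0.5, 0.2, -0.9]
opening: 0.0136
```

Emit:
drive_tool:
  series:
    - [1,1.7,0,-4.1,0,-0.04,0]
    - [1,3.4,0,-8.2,0,-0.08,0]
    - [1,5.1,0,-12.3,0,-0.12,0]
    - [1,6.8,0,-16.4,0,-0.16,0]
    - [1,8.5,0,-20.5,0,-0.2,0]

```text
t: 3.6
eef_pos: [0.5099, 0.0994, 0.1967]
eef_rot: [0.709, -0.705, -0.007, 0.001]
wrist_force: [-0.3, 0.4, -1.6]
opening: 0.014
```

```bash
cat >> h.py <<'E'
def go(p,yaw):  # tool-axes shift (cm) and rotvec to reach TCP p with upright tool at yaw (deg)
    s,M=tool(); y=np.radians(yaw); c,n=np.cos(y),np.sin(y)
    G=np.array([[c,0,-n],[n,0,c],[0,-1,0]])
    print('t',round(s['t'],2),'pos',s['eef_pos'].round(4),'op',round(s['opening'],4),'F',s['wrist_force'].round(2))
    print('yaw',np.degrees(np.arctan2(M[1,0],M[0,0])).round(2),'tilt',M[2,0].round(4),M[2,2].round(4))
    print('shift cm',(100*M.T@(np.array(p)-s['eef_pos'])).round(2),'rot',R.from_matrix(M.T@G).as_rotvec().round(4))
E
python3 - <<'E'
from h import *
go([.5534,-.1187,.19],10.1)
E
```

```text
t 3.6 pos [0.5099 0.0994 0.1967] op 0.014 F [-0.31  0.37 -1.6 ]
yaw 0.65 tilt 0.0085 0.0062
shift cm [  4.1    0.57 -21.86] rot [-0.0055 -0.1649  0.009 ]
```

Emit:
drive_tool:
  series:
    - [1,0.9,0,-4.7,0,-0.04,0.009]
    - [1,1.8,0,-9.3,-0.005,-0.08,0.009]
    - [1,2.7,0,-14,-0.005,-0.12,0.009]
    - [1,3.6,0,-18.5,-0.005,-0.165,0.009]
    - [1,4.1,0,-21.9,-0.005,-0.165,0.009]

```text
t: 4.1
eef_pos: [0.5531, -0.1218, 0.1942]
eef_rot: [0.705, -0.704, -0.062, 0.063]
wrist_force: [0.6, 0.0, -1.5]
opening: 0.014
```

Emit:
drive_tool:
  series:
    - [1,0,0,0,0,0,0]
    - [1,0,0,0,0,0,0]

```text
t: 4.3
eef_pos: [0.5525, -0.1223, 0.1926]
eef_rot: [0.705, -0.704, -0.06, 0.063]
wrist_force: [0.8, -0.1, -1.5]
opening: 0.0137
```

```bash
python3 - <<'E'
from h import *
go([.5534,-.1187,.19],10.1); snap('wrist','w3')
E
```

```text
t 4.3 pos [ 0.5525 -0.1223  0.1926] op 0.0137 F [ 0.83 -0.1  -1.45]
yaw 9.98 tilt -0.0041 0.0024
shift cm [0.15 0.26 0.34] rot [-0.0024 -0.0021 -0.0041]
```

View pics/w3.png

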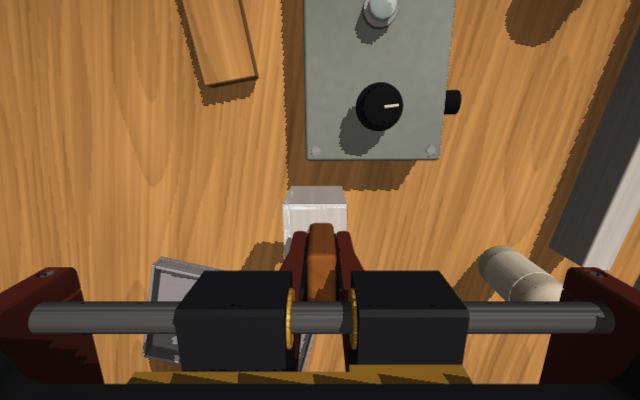

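```bash
python3 - <<'E'
from h import *
im=cv2.imread('pics/w3.png'); g=im.max(2)[70:145,345:415]
for th in (35,50,65):
    m=(g<th).astype(np.uint8); m=cv2.morphologyEx(m,cv2.MORPH_CLOSE,np.ones((5,5)))
    c=max(cv2.findContours(m,0,2)[0],key=cv2.contourArea); e=cv2.fitEllipse(cv2.convexHull(c)); x,y,w,h=cv2.boundingRect(c); print(th,np.add(e[0],(345,70)).round(1),np.round(e[1],1),(x+345,y+70,w,h))
u,v=380,106
print(np.load('pics/w3.npz')['m'][0,0])
C=np.array([.5835,-.0335])
for z,r in ((.068,.019),(.072,.019),(.084,.015)): print(z,'predicted left/right/up/down at C', [proj('w3',[C[0]+r*a,C[1]+r*b,z]) for a,b in ((-.98,-.18),(.98,.18),(-.18,.98),(.18,-.98))])
# panel corners/edges
for u,v in [(305,40),(307.5,158),(437.5,158),(448,40)]: print(plane('w3',u,v,.05))
E
```

```text
35 [378.7 106.5] [45.2 48.5] (356, 83, 46, 48)
50 [378.7 106.5] [45.5 49. ] (356, 83, 47, 48)
65 [378.7 106.6] [46.1 50.4] (355, 82, 48, 50)
304.47560759905923
0.068 predicted left/right/up/down at C [array([355.5, 106. ]), array([401.7, 105.7]), array([379.6,  81.2]), array([377.6, 129.5])]
0.072 predicted left/right/up/down at C [array([356. , 105.9]), array([402.9, 105.5]), array([380.5,  80.7]), array([378.4, 129.8])]
0.084 predicted left/right/up/down at C [array([362.8, 105.5]), array([401.7, 105.2]), array([383.2,  84.6]), array([381.3, 125.3])]
[0.5146 0.0079 0.05  ]
[ 0.5325 -0.0885  0.05  ]
[ 0.65   -0.0677  0.05  ]
[0.6315 0.0284 0.05  ]
```

```bash
python3 - <<'E'
from h import *
s,M=tool(); t=s['eef_pos']; X,Y=M[:,0],M[:,2]; Z=np.array([0,0,1.])
P=lambda x,y,z: proj('w3',t+X*x/1e3+Y*y/1e3+Z*(z-81.8)/1e3)
for n,a in dict(topL=(-23,25.5,48),topR=(15,25.5,48),botL=(-23,25.5,0),botR=(15,25.5,0),gripL=(-7,15,94),gripR=(7,15,94)).items(): print(n,P(*a))
im=cv2.imread('pics/w3.png'); cv2.imwrite('pics/c3.png',cv2.resize(im[175:275,265:365],(600,600),interpolation=cv2.INTER_CUBIC))
E
```

```text
topL [283.5 201.9]
topR [348.6 201.9]
botL [291.6 183.7]
botR [343.3 183.7]
gripL [307.3 253. ]
gripR [338.6 253. ]
```

View pics/c3.png

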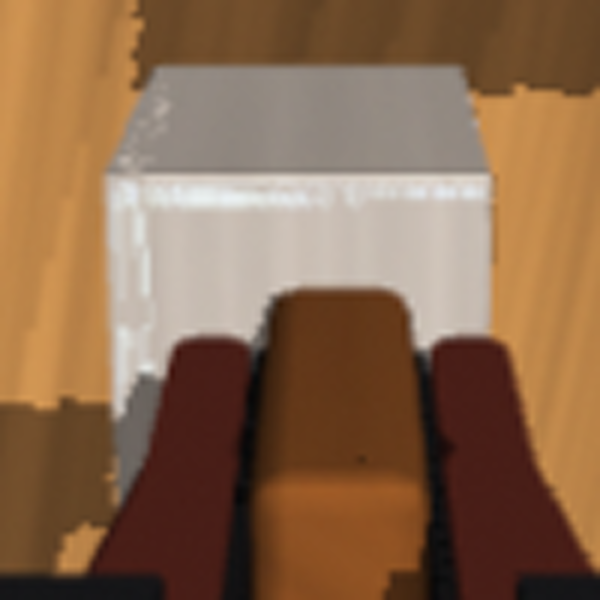

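```bash
python3 - <<'E'
from h import *
go([.5399,-.0411,.1926],10.1)
E
```

```text
t 4.35 pos [ 0.5526 -0.1214  0.1931] op 0.0135 F [ 0.01  0.68 -1.87]
yaw 10.06 tilt -0.0033 0.0023
shift cm [0.15 0.06 8.13] rot [-0.0023 -0.0007 -0.0033]
```

Emit:
drive_tool:
  series:
    - [1,0.1,0,3.5,-0.002,0,-0.003]
    - [1,0.15,0,7,-0.002,0,-0.003]
    - [1,0.15,0,8.1,-0.002,0,-0.003]
    - [1,0.15,0,8.1,-0.002,0,-0.003]
    - [1,0.15,0,8.1,-0.002,0,-0.003]

```text
t: 4.85
eef_pos: [0.54, -0.0411, 0.1933]
eef_rot: [-0.704, 0.704, 0.063, -0.063]
wrist_force: [0.4, -0.3, -0.8]
opening: 0.0139
```

Emit:
drive_tool:
  series:
    - [1,0,1.5,0,0,0,0]
    - [1,0,3,0,0,0,0]
    - [1,0,4,0,0,0,0]
    - [1,0,4,0,0,0,0]
    - [1,0,4,0,0,0,0]

```text
t: 5.35
eef_pos: [0.5397, -0.0414, 0.1526]
eef_rot: [-0.704, 0.704, 0.062, -0.063]
wrist_force: [1.5, 0.5, -1.7]
opening: 0.0136
```

```bash
python3 - <<'E'
from h import *
for i in range(3): print(state()['eef_pos'])
go([.5399,-.0411,.1348],10.1); im=snap('wrist','w4'); go([.5399,-.0411,.1348],10.1); s=snap('scene','s4'); d=snap('side','d4'); 
for i in range(2): go([.5399,-.0411,.1348],10.1)
A=cv2.resize(s[150:250,275:400],(400,320),interpolation=2);B=cv2.resize(d[150:250,250:375],(400,320),interpolation=2)
W=cv2.resize(im[200:,160:600][:, :],(600,272))
W=cv2.copyMakeBorder(W,0,0,0,200,0)
cv2.imwrite('pics/c4.png',np.vstack([np.hstack([A,B]),W]))
E
```

```text
[ 0.53969952 -0.04139072  0.15261707]
[ 0.53969952 -0.04139072  0.15261707]
[ 0.53969952 -0.04139072  0.15261707]
t 5.35 pos [ 0.5397 -0.0414  0.1526] op 0.0136 F [ 1.49  0.49 -1.68]
yaw 10.11 tilt -0.0014 -0.0001
shift cm [0.03 1.78 0.03] rot [ 0.0001  0.0002 -0.0014]
t 5.4 pos [ 0.54   -0.0413  0.1534] op 0.0138 F [ 0.81  0.17 -0.82]
yaw 10.13 tilt -0.0001 -0.0005
shift cm [-0.01  1.86  0.02] rot [ 0.0005  0.0004 -0.0001]
t 5.5 pos [ 0.5403 -0.0412  0.1541] op 0.0141 F [ 0.63  0.2  -0.58]
yaw 10.14 tilt 0.0011 -0.0009
shift cm [-0.04  1.93  0.02] rot [0.0009 0.0007 0.0011]
t 5.5 pos [ 0.5403 -0.0412  0.1541] op 0.0141 F [ 0.63  0.2  -0.58]
yaw 10.14 tilt 0.0011 -0.0009
shift cm [-0.04  1.93  0.02] rot [0.0009 0.0007 0.0011]
```

View pics/c4.png

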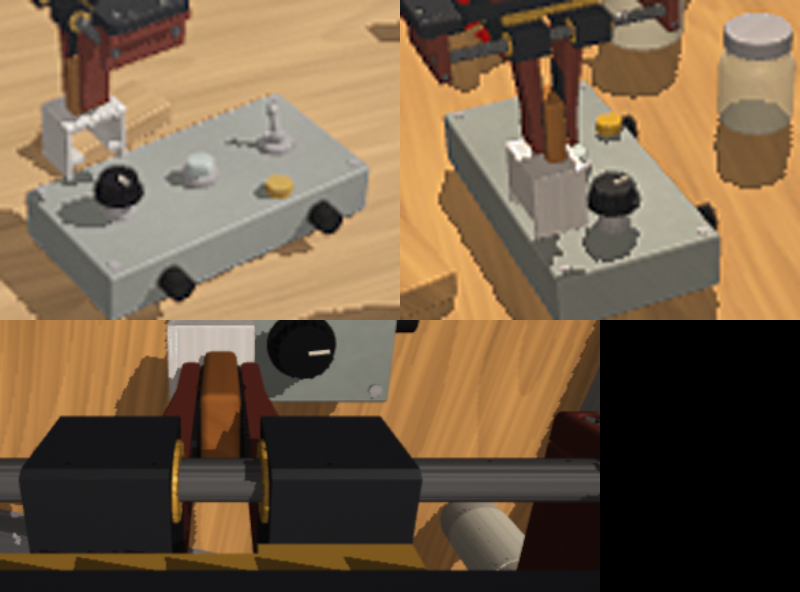

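```bash
python3 - <<'E'
from h import *
im=cv2.imread('pics/w4.png'); x0,y0=345,180; g=im.max(2)[y0:265,x0:430]
m=(g<45).astype(np.uint8); m=cv2.morphologyEx(m,cv2.MORPH_CLOSE,np.ones((7,7)))
c=max(cv2.findContours(m,0,2)[0],key=cv2.contourArea); e=cv2.fitEllipse(cv2.convexHull(c)); x,y,w,h=cv2.boundingRect(c); print(np.add(e[0],(x0,y0)).round(1),np.round(e[1],1),(x+x0,y+y0,x+x0+w,y+y0+h))
t=np.array([.5397,-.0414,.1526]); a=np.radians(10.11); X=np.array([np.cos(a),np.sin(a),0]);Y=np.array([-X[1],X[0],0]);Z=np.array([0,0,1.])
P=lambda x,y,z: proj('w4',t+X*x/1e3+Y*y/1e3+Z*(z-81.8)/1e3)
for n,q in dict(topL=(-23,25.5,48),topR=(15,25.5,48),botL=(-23,25.5,0),botR=(15,25.5,0)).items(): print(n,P(*q))
C=np.array([.584,-.0335])
th=np.linspace(0,6.28,60)
for cc in (C,C+[0,.002]):
  pts=np.array([proj('w4',[cc[0]+r*np.cos(q),cc[1]+r*np.sin(q),z]) for z,r in((.068,.019),(.072,.019),(.084,.015)) for q in th]); print(cc,pts.min(0),pts.max(0))
np.set_printoptions(linewidth=200)
print('col 300',im[150:245:1,300].max(1)); print('box edge col 425',im[235:275,420].max(1)); print(proj('w4',[.5913,-.0781,.05]))
E
```

```text
[380.6 218.4] [49.1 50. ] (356, 194, 406, 244)
topL [283.  203.1]
topR [347.9 203.2]
botL [291.  184.6]
botR [342.5 184.6]
[ 0.584  -0.0335] [356.  192.3] [406.8 242.7]
[ 0.584  -0.0315] [356.5 189.7] [407.5 240.2]
col 300 [ 70  70  70  70  80  82  81  81  81  81  82  81  81  81  81  80  94  96  97  96  95  95  96  94  95  94  94  94  96  95  95  95  94  94  94 103 139 144 144 144 145 145 144 145 144 144 144 143 144
 143 143 141 140 141 208 206 199 197 197 198 198 198 198 197 197 197 197 197 197 198 197 198 198 197 198 197 197 197 197 197 175 101  72  71  72  72  72  72  72  71  72  72  72  72  71]
box edge col 425 [126 126 126 125 124 125 124 124 124 123 124 124 123 124 124 125 125 125 125 124 123 122 122 124  94 137 175 182 180 180 179 178 178 176 176 118  45  22  23  23]
[373.2 258.8]
```

Emit:
drive_tool:
  series:
    - [1,-0.1,0.6,-0.06,0,0,0]
    - [1,-0.1,1.2,-0.06,0,0,0]
    - [1,-0.1,1.7,-0.06,0,0,0]
    - [1,-0.1,1.7,-0.06,0,0,0]
    - [1,-0.1,1.7,-0.06,0,0,0]

```text
t: 6.0
eef_pos: [0.5393, -0.042, 0.1368]
eef_rot: [-0.704, 0.705, 0.063, -0.062]
wrist_force: [-0.3, -0.1, -1.1]
opening: 0.0139
```

```bash
python3 - <<'E'
from h import *
go([.5394,-.0418,.1328],10.1)
E
```

```text
t 6.0 pos [ 0.5393 -0.042   0.1368] op 0.0139 F [-0.27 -0.07 -1.11]
yaw 10.14 tilt 0.0006 -0.0007
shift cm [0.01 0.4  0.01] rot [0.0007 0.0007 0.0006]
```

Emit:
drive_tool:
  series:
    - [1,0,0.15,0,0,0,0]
    - [1,0,0.3,0,0,0,0]
    - [1,0,0.35,0,0,0,0]
    - [1,0,0.35,0,0,0,0]

```text
t: 6.4
eef_pos: [0.5393, -0.0419, 0.1332]
eef_rot: [-0.704, 0.705, 0.063, -0.062]
wrist_force: [0.9, 0.7, -2.0]
opening: 0.0139
```

Emit:
drive_tool:
  series:
    - [1,0,0.1,0,0,0,0]
    - [1,0,0.1,0,0,0,0]

```text
t: 6.6
eef_pos: [0.5393, -0.0419, 0.1321]
eef_rot: [-0.704, 0.705, 0.063, -0.062]
wrist_force: [0.3, 0.1, -1.8]
opening: 0.0136
```

Emit:
drive_tool:
  series:
    - [1,0,0.1,0,0,0,0]
    - [1,0,0.1,0,0,0,0]

```text
t: 6.8
eef_pos: [0.5394, -0.042, 0.1317]
eef_rot: [-0.704, 0.705, 0.063, -0.062]
wrist_force: [-1.2, -0.0, 2.4]
opening: 0.0139
```

Emit:
drive_tool:
  series:
    - [1,0,-0.1,0,0,0,0]
    - [1,0.4,-0.1,0,0,0,0]
    - [1,1.0,-0.1,0,0,0,0]
    - [1,1.6,-0.1,0,0,0,0]
    - [1,1.6,-0.1,0,0,0,0]

```text
t: 7.3
eef_pos: [0.5558, -0.039, 0.1323]
eef_rot: [-0.704, 0.705, 0.063, -0.062]
wrist_force: [-0.9, -0.1, -1.8]
opening: 0.0141
```

```bash
python3 - <<'E'
from h import *
go([.5837,-.0340,.1328],10.1)
E
```

```text
t 7.3 pos [ 0.5558 -0.039   0.1323] op 0.0141 F [-0.86 -0.07 -1.83]
yaw 10.16 tilt 0.0006 -0.0006
shift cm [ 2.84 -0.05 -0.01] rot [0.0006 0.001  0.0006]
```

Emit:
drive_tool:
  series:
    - [1,0.2,-0.05,0,0,0,0]
    - [1,0.5,-0.05,0,0,0,0]
    - [1,0.8,-0.05,-0.01,0,0,0]
    - [1,0.8,-0.05,-0.01,0,0,0]

```text
t: 7.7
eef_pos: [0.5639, -0.0376, 0.1328]
eef_rot: [-0.704, 0.705, 0.063, -0.062]
wrist_force: [-0.1, 0.0, -1.7]
opening: 0.014
```

Emit:
drive_tool:
  series:
    - [1,0.2,0,0,0,0,0]
    - [1,0.4,0,0,0,0,0]
    - [1,0.6,0,0,0,0,0]
    - [1,0.6,0,0,0,0,0]

```text
t: 8.1
eef_pos: [0.5701, -0.0365, 0.1328]
eef_rot: [-0.704, 0.705, 0.063, -0.062]
wrist_force: [-0.3, -0.6, -1.9]
opening: 0.0142
```

```bash
python3 - <<'E'
from h import *
go([.5837,-.0340,.1328],10.1)
im=snap('wrist','w5'); s=snap('scene','s5'); d=snap('side','d5')
A=cv2.resize(s[160:240,275:375],(400,320),interpolation=2);B=cv2.resize(d[170:250,265:365],(400,320),interpolation=2)
W=cv2.copyMakeBorder(cv2.resize(im[170:300,260:440],(360,260)),0,0,0,440,0)
cv2.imwrite('pics/c5.png',np.vstack([np.hstack([A,B]),W]))
E
```

```text
t 8.1 pos [ 0.5701 -0.0365  0.1328] op 0.0142 F [-0.29 -0.62 -1.89]
yaw 10.16 tilt 0.0008 -0.0006
shift cm [1.39 0.   0.01] rot [0.0006 0.0011 0.0008]
```

View pics/c5.png

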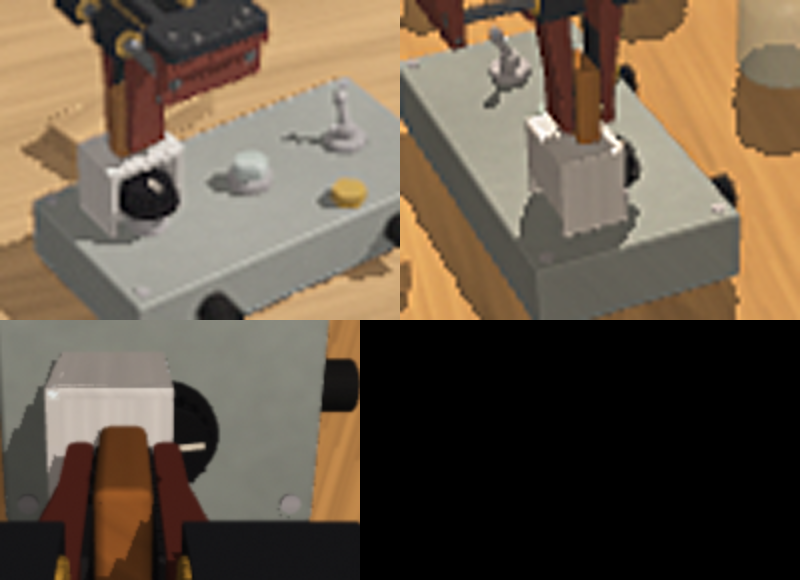

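Emit:
drive_tool:
  series:
    - [1,0.3,0,0,0,0,0]
    - [1,0.6,0,0,0,0,0]
    - [1,0.9,0,0,0,0,0]
    - [1,1.1,0,0,0,0,0]
    - [1,1.1,0,0,0,0,0]

```text
t: 8.75
eef_pos: [0.5809, -0.0345, 0.1327]
eef_rot: [-0.704, 0.704, 0.063, -0.062]
wrist_force: [-0.2, -0.5, -1.3]
opening: 0.0138
```

Emit:
drive_tool:
  series:
    - [1,0.1,0,0,0,0,0]
    - [1,0.2,0,0,0,0,0]
    - [1,0.2,0,0,0,0,0]

```text
t: 9.05
eef_pos: [0.5829, -0.0341, 0.1327]
eef_rot: [-0.704, 0.704, 0.063, -0.062]
wrist_force: [-0.3, 0.4, -1.7]
opening: 0.0139
```

Emit:
drive_tool:
  series:
    - [1,0.1,0,0,0,0,0]
    - [1,0.1,0,0,0,0,0]

```text
t: 9.25
eef_pos: [0.584, -0.034, 0.1327]
eef_rot: [-0.704, 0.704, 0.063, -0.062]
wrist_force: [-0.3, 0.1, -1.6]
opening: 0.0138
```

Emit:
drive_tool:
  series:
    - [1,0.07,0,0,0,0,0]
    - [1,0.07,0,0,0,0,0]

```text
t: 9.45
eef_pos: [0.5846, -0.0339, 0.1327]
eef_rot: [-0.704, 0.705, 0.063, -0.063]
wrist_force: [-1.4, 0.4, -1.4]
opening: 0.0137
```

Emit:
drive_tool:
  series:
    - [1,0.07,0,0,0,0,0]
    - [1,0.07,0,0,0,0,0]

```text
t: 9.65
eef_pos: [0.5852, -0.0338, 0.1326]
eef_rot: [-0.704, 0.705, 0.063, -0.063]
wrist_force: [-1.0, 0.2, -1.1]
opening: 0.0137
```

Emit:
drive_tool:
  series:
    - [1,0.07,0,0,0,0,0]
    - [1,0.07,0,0,0,0,0]

```text
t: 9.85
eef_pos: [0.5855, -0.0337, 0.1326]
eef_rot: [-0.704, 0.705, 0.062, -0.063]
wrist_force: [-3.2, -0.2, -0.0]
opening: 0.0134
```

Emit:
drive_tool:
  series:
    - [1,0.07,0,0,0,0,0]
    - [1,0.07,0,0,0,0,0]

```text
t: 10.05
eef_pos: [0.5857, -0.0337, 0.1325]
eef_rot: [-0.704, 0.705, 0.062, -0.064]
wrist_force: [-5.1, -0.8, 0.1]
opening: 0.0137
```

Emit:
drive_tool:
  series:
    - [1,-0.04,0,0,0,0,0]
    - [1,-0.04,0,0,0,0,0]
    - [1,-0.04,0,0,0,0,0]

```text
t: 10.35
eef_pos: [0.5855, -0.0338, 0.1326]
eef_rot: [-0.704, 0.705, 0.062, -0.063]
wrist_force: [-1.6, -1.1, -1.0]
opening: 0.0139
```

```bash
python3 - <<'E'
from h import *
go([.5854,-.0337,.1337],10.1)
E
```

```text
t 10.35 pos [ 0.5855 -0.0338  0.1326] op 0.0139 F [-1.63 -1.06 -0.96]
yaw 10.16 tilt -0.0021 -0.0004
shift cm [-0.01 -0.11  0.01] rot [ 0.0004  0.001  -0.0021]
```

Emit:
drive_tool:
  series:
    - [1,0,-0.05,0,0,0,-0.002]
    - [1,0,-0.1,0,0,0,-0.002]
    - [1,0,-0.1,0,0,0,-0.002]

```text
t: 10.65
eef_pos: [0.5857, -0.0337, 0.1335]
eef_rot: [-0.704, 0.704, 0.063, -0.062]
wrist_force: [-1.6, 0.1, -2.1]
opening: 0.0142
```

Emit:
drive_tool:
  series:
    - [1,0,-0.05,0,0,0,0]
    - [1,0,-0.05,0,0,0,0]

```text
t: 10.85
eef_pos: [0.5857, -0.0337, 0.1336]
eef_rot: [-0.704, 0.704, 0.063, -0.063]
wrist_force: [-0.7, -0.5, -3.2]
opening: 0.0136
```

Emit:
drive_tool:
  series:
    - [1,0,-0.05,0,0,0,0]
    - [1,0,-0.05,0,0,0,0]

```text
t: 11.05
eef_pos: [0.5856, -0.0337, 0.1337]
eef_rot: [-0.704, 0.704, 0.062, -0.063]
wrist_force: [-0.4, 0.1, -4.4]
opening: 0.0138
```

Emit:
drive_tool:
  series:
    - [1,0,-0.04,0,0,0,0]
    - [1,0,-0.06,0,0,0,0]
    - [1,0,-0.08,0,0,0,0]

```text
t: 11.35
eef_pos: [0.5855, -0.0337, 0.134]
eef_rot: [-0.704, 0.704, 0.062, -0.063]
wrist_force: [-0.1, -0.6, -7.4]
opening: 0.014
```

Emit:
drive_tool:
  series:
    - [1,0,-0.04,0,0,0,0]
    - [1,0,-0.06,0,0,0,0]
    - [1,0,-0.08,0,0,0,0]

```text
t: 11.65
eef_pos: [0.5854, -0.0337, 0.1342]
eef_rot: [-0.704, 0.704, 0.062, -0.063]
wrist_force: [1.2, -1.2, -8.5]
opening: 0.0138
```

Emit:
drive_tool:
  series:
    - [1,0,-0.04,0,0,0,0]
    - [1,0,-0.06,0,0,0,0]
    - [1,0,-0.08,0,0,0,0]

```text
t: 11.95
eef_pos: [0.5853, -0.0337, 0.1344]
eef_rot: [0.704, -0.704, -0.062, 0.063]
wrist_force: [1.9, -0.4, -11.7]
opening: 0.0138
```

```bash
python3 - <<'E'
from h import *
go([.5856,-.0337,.1347],10.1)
E
```

```text
t 11.95 pos [ 0.5853 -0.0337  0.1344] op 0.0138 F [  1.95  -0.41 -11.66]
yaw 10.16 tilt -0.0021 0.0003
shift cm [ 0.03 -0.03 -0.01] rot [-0.0003  0.001  -0.0021]
```

Emit:
drive_tool:
  series:
    - [1,0.01,-0.03,0,0,0,0]
    - [1,0.01,-0.04,0,0,0,0]
    - [1,0.02,-0.05,0,0,0,0]
    - [1,0.02,-0.06,0,0,0,0]
    - [1,0.02,-0.07,0,0,0,0]

```text
t: 12.45
eef_pos: [0.5854, -0.0337, 0.1348]
eef_rot: [0.704, -0.704, -0.062, 0.064]
wrist_force: [1.4, -1.1, -12.2]
opening: 0.0139
```

Emit:
drive_tool:
  series:
    - [1,0.01,-0.03,0,0,0,0]
    - [1,0.01,-0.04,0,0,0,0]
    - [1,0.02,-0.05,0,0,0,0]
    - [1,0.02,-0.06,0,0,0,0]
    - [1,0.02,-0.07,0,0,0,0]

```text
t: 12.95
eef_pos: [0.5855, -0.0337, 0.1353]
eef_rot: [0.704, -0.704, -0.061, 0.064]
wrist_force: [0.9, -0.9, -13.7]
opening: 0.014
```

Emit:
drive_tool:
  series:
    - [1,0.01,-0.03,0,0,0,0]
    - [1,0.01,-0.04,0,0,0,0]
    - [1,0.02,-0.05,0,0,0,0]
    - [1,0.02,-0.06,0,0,0,0]
    - [1,0.02,-0.07,0,0,0,0]

```text
t: 13.45
eef_pos: [0.5855, -0.0335, 0.1359]
eef_rot: [0.704, -0.704, -0.061, 0.064]
wrist_force: [0.7, -1.0, -13.9]
opening: 0.0136
```

```bash
python3 - <<'E'
from h import *
go([.5856,-.0337,.1347],10.1)
E
```

```text
t 13.45 pos [ 0.5855 -0.0335  0.1359] op 0.0136 F [  0.7   -0.99 -13.92]
yaw 10.16 tilt -0.0036 0.0008
shift cm [ 0.01  0.12 -0.02] rot [-0.0008  0.0011 -0.0036]
```

Emit:
drive_tool:
  series:
    - [1,0.01,-0.02,0,0,0,-0.001]
    - [1,0.01,-0.04,0,0,0,-0.002]
    - [1,0.01,-0.05,0,0,0,-0.002]
    - [1,0.01,-0.06,0,0,0,-0.002]
    - [1,0.01,-0.07,0,0,0,-0.002]

```text
t: 13.95
eef_pos: [0.5854, -0.0334, 0.1364]
eef_rot: [0.705, -0.704, -0.062, 0.063]
wrist_force: [-0.8, 0.2, -15.0]
opening: 0.014
```

Emit:
drive_tool:
  series:
    - [1,0.01,-0.02,0,0,0,-0.001]
    - [1,0.01,-0.04,0,0,0,-0.002]
    - [1,0.01,-0.05,0,0,0,-0.002]
    - [1,0.01,-0.06,0,0,0,-0.002]
    - [1,0.01,-0.07,0,0,0,-0.002]

```text
t: 14.45
eef_pos: [0.5852, -0.0332, 0.137]
eef_rot: [0.705, -0.704, -0.062, 0.063]
wrist_force: [-1.7, 0.6, -13.9]
opening: 0.0138
```

Emit:
drive_tool:
  series:
    - [1,0,-0.02,0,0,0,-0.001]
    - [1,0,-0.04,0,0,0,-0.002]
    - [1,0,-0.05,0,0,0,-0.002]
    - [1,0,-0.06,0,0,0,-0.002]
    - [1,0,-0.07,0,0,0,-0.002]

```text
t: 14.95
eef_pos: [0.5851, -0.0332, 0.1376]
eef_rot: [0.705, -0.704, -0.063, 0.062]
wrist_force: [-2.5, 0.1, -14.6]
opening: 0.0138
```

```bash
python3 - <<'E'
from h import *
go([.5856,-.0337,.1347],10.1)
E
```

```text
t 14.95 pos [ 0.5851 -0.0332  0.1376] op 0.0138 F [ -2.49   0.05 -14.57]
yaw 10.17 tilt 0.0008 0.0016
shift cm [ 0.04  0.29 -0.06] rot [-0.0016  0.0012  0.0008]
```

Emit:
drive_tool:
  series:
    - [1,0,-0.02,0,0,0,0.001]
    - [1,0,-0.04,-0.01,0,0,0.001]
    - [1,0,-0.05,-0.01,0,0,0.001]
    - [1,0,-0.06,-0.01,0,0,0.001]
    - [1,0,-0.07,-0.01,0,0,0.001]

```text
t: 15.45
eef_pos: [0.5851, -0.0332, 0.1381]
eef_rot: [0.705, -0.704, -0.063, 0.063]
wrist_force: [-1.3, 1.3, -15.5]
opening: 0.0138
```

Emit:
drive_tool:
  series:
    - [1,0,-0.02,0,0,0,0]
    - [1,0,-0.04,-0.01,0,0,0]
    - [1,0,-0.05,-0.01,0,0,0]
    - [1,0,-0.06,-0.01,0,0,0]
    - [1,0,-0.07,-0.01,0,0,0]

```text
t: 15.95
eef_pos: [0.5851, -0.0332, 0.1388]
eef_rot: [0.705, -0.704, -0.062, 0.063]
wrist_force: [-2.0, 1.2, -15.5]
opening: 0.0138
```

Emit:
drive_tool:
  series:
    - [1,0,-0.02,0,0,0,0]
    - [1,0,-0.04,0,0,0,0]
    - [1,0,-0.05,0,0,0,0]
    - [1,0,-0.06,0,0,0,0]
    - [1,0,-0.07,0,0,0,0]

```text
t: 16.45
eef_pos: [0.5855, -0.0338, 0.1414]
eef_rot: [0.704, -0.704, -0.063, 0.062]
wrist_force: [-4.2, -0.9, -7.5]
opening: 0.0141
```

```bash
python3 - <<'E'
from h import *
go([.5856,-.0337,.1347],10.1)
E
```

```text
t 16.45 pos [ 0.5855 -0.0338  0.1414] op 0.0141 F [-4.19 -0.95 -7.49]
yaw 10.16 tilt 0.0014 0.0004
shift cm [0.01 0.67 0.01] rot [-0.0004  0.001   0.0014]
```

Emit:
drive_tool:
  series:
    - [1,0,-0.03,0,0,0,0.001]
    - [1,0,-0.06,0,0,0,0.001]
    - [1,0,-0.09,0,0,0,0.001]
    - [1,0,-0.12,0,0,0,0.001]
    - [1,0,-0.15,0,0,0,0.001]

```text
t: 16.95
eef_pos: [0.5856, -0.0339, 0.1438]
eef_rot: [0.704, -0.704, -0.063, 0.062]
wrist_force: [-5.1, 0.6, -6.9]
opening: 0.014
```

Emit:
drive_tool:
  series:
    - [1,0,-0.05,0,0,0,0]
    - [1,0,-0.1,0,0,0,0]
    - [1,0,-0.15,0,0,0,0]
    - [1,0,-0.2,0,0,0,0]
    - [1,0,-0.25,0,0,0,0]

```text
t: 17.45
eef_pos: [0.5858, -0.034, 0.1467]
eef_rot: [-0.704, 0.704, 0.063, -0.062]
wrist_force: [-4.4, 0.1, -6.1]
opening: 0.0135
```

Emit:
drive_tool:
  series:
    - [1,0,-0.1,0,0,0,0]
    - [1,0,-0.2,0,0,0,0]
    - [1,0,-0.3,0,0,0,0]
    - [1,0,-0.4,0,0,0,0]
    - [1,0,-0.5,0,0,0,0]

```text
t: 17.95
eef_pos: [0.5862, -0.034, 0.1523]
eef_rot: [-0.704, 0.705, 0.064, -0.061]
wrist_force: [0.8, -0.0, -2.0]
opening: 0.0138
```

```bash
python3 - <<'E'
from h import *
go([.5856,-.0337,.16],10.1)
s=snap('scene','s6'); d=snap('side','d6')
A=cv2.resize(s[150:240,265:375],(400,327),interpolation=2);B=cv2.resize(d[160:250,265:375],(400,327),interpolation=2)
T=cv2.resize(d[280:390,210:370],(400,275),interpolation=2); U=cv2.resize(s[190:277,140:267],(400,275),interpolation=2)
cv2.imwrite('pics/c6.png',np.vstack([np.hstack([A,B]),np.hstack([U,T])]))
E
```

```text
t 17.95 pos [ 0.5862 -0.034   0.1523] op 0.0138 F [ 0.76 -0.02 -1.96]
yaw 10.15 tilt 0.0032 -0.0008
shift cm [-0.05 -0.77  0.04] rot [0.0008 0.0009 0.0032]
```

View pics/c6.png

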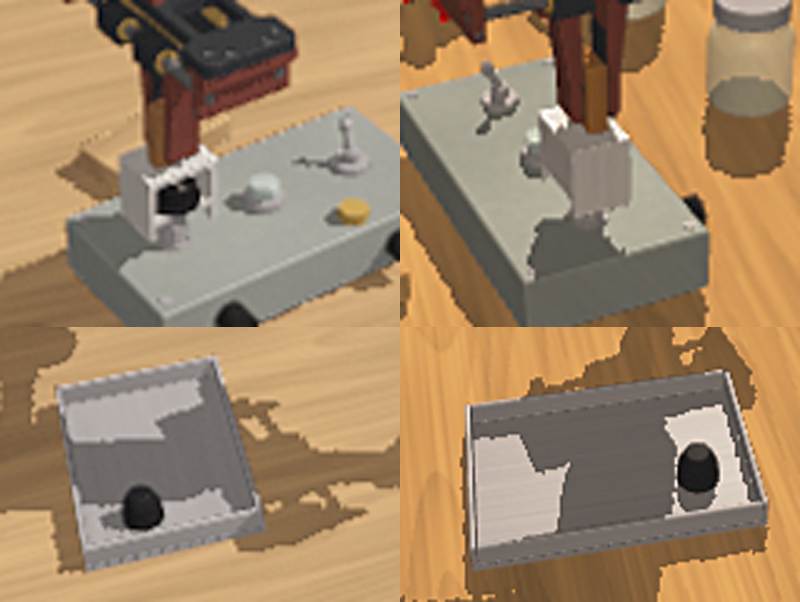

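Emit:
drive_tool:
  series:
    - [1,0,-0.5,0,0,0,0.001]
    - [1,0,-1.2,0,0,0,0.002]
    - [1,0,-2,0,0,0,0.003]
    - [1,0,-2.8,0,0,0,0.003]
    - [1,0,-3.3,0,0,0,0.003]

```text
t: 18.55
eef_pos: [0.5863, -0.0341, 0.1867]
eef_rot: [-0.704, 0.705, 0.063, -0.062]
wrist_force: [-0.0, -0.0, -2.1]
opening: 0.0134
```

```bash
python3 - <<'E'
from h import *
cs=[plane('s6',*p,.022) for p in [(158.4,209.4),(208.3,199.8),(223.2,244.9),(167.9,262.4)]]; print('scene',np.array(cs))
cd=[plane('d6',*p,.022) for p in [(237.2,310.8),(340.4,298),(357.2,351.2)]]; print('side',np.array(cd)); print('side BLbase',plane('d6',238.8,375.2,0),'BRbase',plane('d6',357.2,357,0))
go([.5856,-.0337,.19],10.1)
E
```

```text
scene [[ 0.3759 -0.3686  0.022 ]
 [ 0.3861 -0.2435  0.022 ]
 [ 0.5712 -0.2535  0.022 ]
 [ 0.5788 -0.3821  0.022 ]]
side [[ 0.3805 -0.2419  0.022 ]
 [ 0.5746 -0.2591  0.022 ]
 [ 0.5674 -0.3858  0.022 ]]
side BLbase [ 0.3685 -0.3661  0.    ] BRbase [ 0.5697 -0.3806  0.    ]
t 18.55 pos [ 0.5863 -0.0341  0.1867] op 0.0134 F [-0.03 -0.04 -2.15]
yaw 10.15 tilt 0.0014 -0.0012
shift cm [-0.06 -0.33  0.05] rot [0.0012 0.0009 0.0014]
```

Emit:
drive_tool:
  series:
    - [1,-0.3,0,-0.4,0,0,0]
    - [1,-0.8,0,-1.0,0,0,0.001]
    - [1,-1.5,0,-1.8,0.001,0,0.001]
    - [1,-2.3,0,-2.8,0.001,0,0.001]
    - [1,-3.2,0,-3.9,0.001,0,0.001]

```text
t: 19.05
eef_pos: [0.5608, -0.0792, 0.1863]
eef_rot: [-0.704, 0.704, 0.062, -0.063]
wrist_force: [0.6, -0.2, -2.1]
opening: 0.0138
```

Emit:
drive_tool:
  series:
    - [1,-1.0,0,-1.2,0,0,0]
    - [1,-2.0,0,-2.4,0,0,0]
    - [1,-3.0,0,-3.7,0,0,0]
    - [1,-4.0,0,-4.9,0,0,0]
    - [1,-5.0,0,-6.1,0,0,0]

```text
t: 19.55
eef_pos: [0.5217, -0.1493, 0.1864]
eef_rot: [-0.704, 0.704, 0.062, -0.062]
wrist_force: [-0.5, 0.1, -2.2]
opening: 0.0138
```

Emit:
drive_tool:
  series:
    - [1,-1.0,0,-1.2,0,0,0]
    - [1,-2.0,0,-2.4,0,0,0]
    - [1,-3.0,0,-3.7,0,0,0]
    - [1,-4.0,0,-4.9,0,0,0]
    - [1,-5.0,0,-6.1,0,0,0]

```text
t: 20.05
eef_pos: [0.4825, -0.2192, 0.1865]
eef_rot: [-0.704, 0.704, 0.062, -0.062]
wrist_force: [0.7, 0.1, -2.9]
opening: 0.0137
```

```bash
python3 - <<'E'
from h import *
go([.434,-.309,.187],10.1)
E
```

```text
t 20.05 pos [ 0.4825 -0.2192  0.1865] op 0.0137 F [ 0.74  0.13 -2.88]
yaw 10.12 tilt -0.0001 -0.0002
shift cm [-6.35 -0.05 -7.98] rot [ 0.0002  0.0003 -0.0001]
```

Emit:
drive_tool:
  series:
    - [1,-1.0,0,-1.2,0,0,0]
    - [1,-2.0,0,-2.4,0,0,0]
    - [1,-2.9,0,-3.6,0,0,0]
    - [1,-3.8,0,-4.7,0,0,0]
    - [1,-4.6,0,-5.7,0,0,0]

```text
t: 20.55
eef_pos: [0.4466, -0.2845, 0.1865]
eef_rot: [-0.704, 0.704, 0.062, -0.062]
wrist_force: [-0.3, -0.1, -3.2]
opening: 0.0137
```

Emit:
drive_tool:
  series:
    - [1,-0.7,0,-0.9,0,0,0]
    - [1,-1.2,0,-1.6,0,0,0]
    - [1,-1.6,0,-2.1,0,0,0]
    - [1,-1.75,0,-2.3,0,0,0]
    - [1,-1.75,0,-2.3,0,0,0]

```text
t: 21.05
eef_pos: [0.4334, -0.3103, 0.1864]
eef_rot: [-0.704, 0.704, 0.062, -0.062]
wrist_force: [0.6, 0.9, -3.0]
opening: 0.0136
```

```bash
python3 - <<'E'
from h import *
go([.434,-.309,.187],10.1)
s=snap('scene','s7'); d=snap('side','d7')
A=cv2.resize(s[140:270,120:280],(400,325),interpolation=2);B=cv2.resize(d[220:380,190:387],(400,325),interpolation=2)
cv2.imwrite('pics/c7.png',np.hstack([A,B]))
E
```

```text
t 21.05 pos [ 0.4334 -0.3103  0.1864] op 0.0136 F [ 0.63  0.9  -3.  ]
yaw 10.1 tilt -0.0001 -0.0
shift cm [ 0.08 -0.06  0.12] rot [ 0.     -0.     -0.0001]
```

View pics/c7.png

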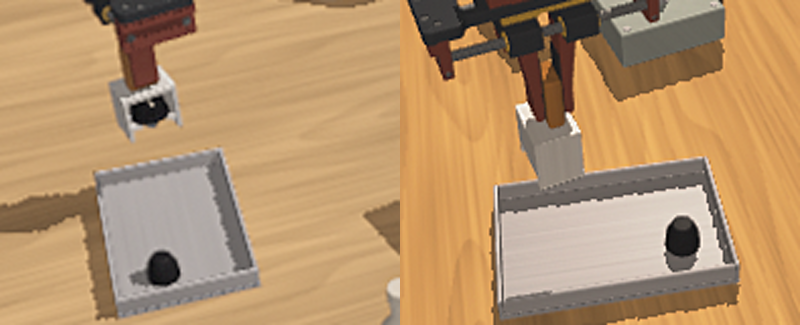

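Emit:
drive_tool:
  series:
    - [1,0,0.6,0,0,0,0]
    - [1,0,1.6,0,0,0,0]
    - [1,0,2.8,0,0,0,0]
    - [1,0,4.0,0,0,0,0]
    - [1,0,5.2,0,0,0,0]

```text
t: 21.65
eef_pos: [0.4333, -0.3096, 0.1327]
eef_rot: [0.705, -0.704, -0.062, 0.063]
wrist_force: [-0.6, -0.9, -2.7]
opening: 0.0139
```

Emit:
drive_tool:
  series:
    - [1,0,1.0,0,0,0,0]
    - [1,0,1.9,0,0,0,0]
    - [1,0,2.7,0,0,0,0]
    - [1,0,3.3,0,0,0,0]
    - [1,0,3.5,0,0,0,0]

```text
t: 22.15
eef_pos: [0.4331, -0.3095, 0.097]
eef_rot: [0.705, -0.704, -0.062, 0.063]
wrist_force: [-0.5, 0.1, -2.0]
opening: 0.0139
```

Emit:
drive_tool:
  series:
    - [1,0,0.1,0,0,0,0]
    - [1,0,0.2,0,0,0,0]
    - [1,0,0.2,0,0,0,0]

```text
t: 22.45
eef_pos: [0.4333, -0.3096, 0.0953]
eef_rot: [0.705, -0.704, -0.062, 0.063]
wrist_force: [0.0, -0.2, -2.5]
opening: 0.014
```

```bash
python3 - <<'E'
from h import *
go([.434,-.309,.0858],10.1)
E
```

```text
t 22.45 pos [ 0.4333 -0.3096  0.0953] op 0.014 F [ 0.02 -0.17 -2.51]
yaw 10.13 tilt -0.001 0.0012
shift cm [0.08 0.95 0.04] rot [-0.0012  0.0006 -0.001 ]
```

Emit:
drive_tool:
  series:
    - [1,0,0.2,0,-0.001,0,-0.001]
    - [1,0,0.4,0,-0.001,0,-0.001]
    - [1,0,0.6,0,-0.001,0,-0.001]
    - [1,0,0.7,0,-0.001,0,-0.001]
    - [1,0,0.7,0,-0.001,0,-0.001]

```text
t: 22.95
eef_pos: [0.4332, -0.3095, 0.0879]
eef_rot: [0.705, -0.704, -0.062, 0.063]
wrist_force: [-1.5, -0.1, -2.0]
opening: 0.0134
```

Emit:
drive_tool:
  series:
    - [1,0,0.1,0,0,0,0]
    - [1,0,0.15,0,0,0,0]
    - [1,0,0.15,0,0,0,0]

```text
t: 23.25
eef_pos: [0.4331, -0.3094, 0.0863]
eef_rot: [0.705, -0.704, -0.062, 0.063]
wrist_force: [0.2, -0.2, -3.3]
opening: 0.0138
```

Emit:
drive_tool:
  series:
    - [1,0,0.08,0,0,0,0]
    - [1,0,0.1,0,0,0,0]

```text
t: 23.45
eef_pos: [0.4332, -0.3095, 0.0857]
eef_rot: [0.704, -0.704, -0.062, 0.063]
wrist_force: [-0.3, 0.3, -0.7]
opening: 0.0137
```

Emit:
drive_tool:
  series:
    - [1,0,0.05,0,0,0,0]
    - [1,0,0.05,0,0,0,0]

```text
t: 23.65
eef_pos: [0.4332, -0.3096, 0.0857]
eef_rot: [0.704, -0.704, -0.062, 0.062]
wrist_force: [-1.0, 0.2, 1.6]
opening: 0.0137
```

Emit:
drive_tool:
  series:
    - [1.8,0,0,0,0,0,0]
    - [2.5,0,0,0,0,0,0]
    - [3.5,0,0,0,0,0,0]
    - [4.5,0,0,0,0,0,0]
    - [4.5,0,0,0,0,0,0]

```text
t: 24.15
eef_pos: [0.4332, -0.3096, 0.0856]
eef_rot: [0.704, -0.704, -0.062, 0.062]
wrist_force: [0.3, 0.4, 1.2]
opening: 0.0439
```

```bash
python3 - <<'E'
from h import *
go([.434,-.309,.19],10.1)
E
```

```text
t 24.15 pos [ 0.4332 -0.3096  0.0856] op 0.0439 F [0.32 0.41 1.16]
yaw 10.14 tilt 0.0001 0.0001
shift cm [  0.09 -10.44   0.04] rot [-0.0001  0.0006  0.0001]
```

Emit:
drive_tool:
  series:
    - [4.5,0,-0.6,0,0,0,0]
    - [4.5,0,-2,0,0,0,0]
    - [4.5,0,-4,0,0,0,0]
    - [4.5,0,-6.5,0,0,0,0]
    - [4.5,0,-9,0,0,0,0]

```text
t: 24.65
eef_pos: [0.4333, -0.3096, 0.1779]
eef_rot: [-0.704, 0.705, 0.063, -0.062]
wrist_force: [-0.2, 0.0, -0.3]
opening: 0.0447
```

Emit:
drive_tool:
  series:
    - [4.5,0,-2,0,0,0,0]
    - [4.5,0,-4,0,0,0,0]
    - [4.5,0,-5,0,0,0,0]
    - [4.5,0,-5,0,0,0,0]
    - [4.5,0,-5,0,0,0,0]

```text
t: 25.15
eef_pos: [0.4332, -0.3095, 0.2275]
eef_rot: [-0.704, 0.704, 0.063, -0.062]
wrist_force: [-1.3, 1.0, -1.0]
opening: 0.0449
```

```bash
python3 - <<'E'
from h import *
go([.434,-.309,.19],10.1)
s=snap('scene','s8'); d=snap('side','d8')
A=cv2.resize(s[140:270,120:280],(400,325),interpolation=2);B=cv2.resize(d[220:380,190:387],(400,325),interpolation=2)
U=cv2.resize(s[150:250,270:400],(340,262)); V=cv2.resize(d[120:250,220:390],(342,262))
bot=cv2.copyMakeBorder(np.hstack([U,V]),0,0,0,800-682,0)
cv2.imwrite('pics/c8.png',np.vstack([np.hstack([A,B]),bot]))
E
```

```text
t 25.15 pos [ 0.4332 -0.3095  0.2275] op 0.0449 F [-1.29  1.03 -0.98]
yaw 10.13 tilt 0.0004 -0.0004
shift cm [0.09 3.75 0.04] rot [0.0004 0.0006 0.0004]
```

View pics/c8.png

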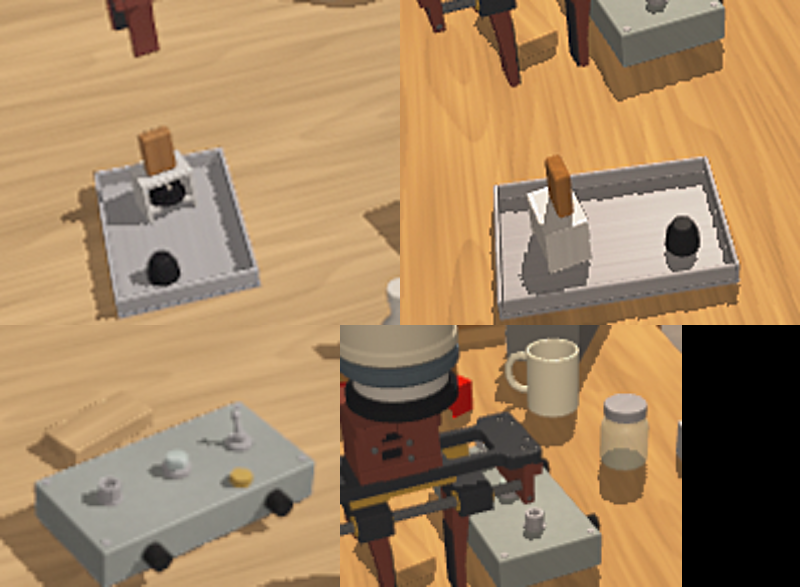

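The puller stands upright in the empty end of the tray with the cap still in it. The collar is empty and the switch, lamp and nut have not moved, so I am handing in.

```bash
python3 -c "
from h import *
print(robot.hand_in())"
```

```text
the job is handed in; nothing more can be done
None
```

The job is done and handed in at about 25 s on the robot clock, well inside the 72 s limit. The cap is off its collar and held in the puller, which stands upright on the floor of the tray's empty end.

- **Hooking:** I took the silver puller, not the red look-alikes, by its wooden grip. I touched its soles lightly to the panel, raised them about 1 mm and slid it in. At the back-plate contact I felt about 5 N and backed off slightly.
- **Pulling:** I built the pull up to about 12–14 N above the puller's weight. The cap crept up at about 1 mm/s and let go 5–8 mm up, when the load dropped. Side forces stayed at about 2.5 N during the creep but reached about 5 N just after release, while the stud was still in the collar.
- **Placing:** I lowered the puller to first contact, with the wrist force changing by about 4 N, then opened the fingers and backed away upward.
- **Last checks:** The final scene and side pictures show the cap in the puller, the collar empty, and the switch, lamp, nut and spare knob where they were. The fingers were clear of everything.
- **Disagreements:**
  - The estimates of the cap's position differed by 2–3 mm between the box edge and the cap outline.
  - Contact with the flange came about 1.5 mm further in than I had measured.
  - The puller stands about 15° turned relative to the tray; I left that because nothing in the task needed it aligned.

I viewed 11 pictures, one over the budget of 10.

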